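Snap the drill-bit case shut

ROBOT

A 6-joint arm with a two-finger parallel gripper is mounted at the origin on the work surface. World frame = base frame: x ahead of the robot, y to its left, z up, the work surface at z = 0. Lengths are in m, angles in rad, forces in N, time in s.
With the tool pointing down it reaches from about 0.3 to 0.875 m from the base axis. Payload 6.4 kg.
Tool frame: the origin (TCP) lies at the very end of the fingers, on their centre line; the grasp point (between the pads) lies 19 mm behind it; z points along the fingers, y is the line along which they close (so a half turn about z gives the same grasp; the last joint's range is limited). The gripper opens to 85 mm and grips with 20 to 120 N. Pads are 22 mm wide; open, the fingers measure 114 mm over their backs; the gripper's body (76 mm by 85 mm) begins 54 mm behind the grasp point. The pads swing forward as they close: fully open they stand 13 mm farther back than shut.
Start: joints at [1.049, 0.181, 1.607, -0, 1.354, -0.206], TCP at [0.179, 0.547, 0.231] pointing down, gripper open.
Joint ranges: [-2.99, 2.99], [-0.89, 2.07], [0.3, 2.58], [-1.14, 4.28], [0, 2.63], [-3.12, 3.12]. Speed limits (rad/s): [2.57, 2.57, 3.01, 3.14, 3.14, 3.14].

INTERFACE

Orientations are given as a unit quaternion [w, x, y, z].
In Python, from bench import ctrl, camera, calibration, order, outline_of gives the robot as it stands.
- The arm moves only by the tool move_arm, never from a script. Its argument "series" is a list that holds one entry, the list of rows, each a list of 5 numbers: the opening, from 0 (shut) to 1 (fully open), then the shift along the tool's x, y, z in mm, then the turn about the tool's z in rad. A call has exactly 10 rows; each row is the pose to reach, as a shift and turn from the pose commanded when the call began, along the tool's axes at that moment; what a row does not reach only later rows make up. A row lasts 1/12 s, in which the tool goes at most 41.7 mm and 7.16 degrees, less where a joint would pass 70% of its speed; a pose out of reach is approached as far as the arm can. A call with a gripper value outside its range is refused whole. The fingers move at their own pace and stop on an object; the grip force is fixed at half the most. Time passes only in rows, so rows that repeat a pose let the fingers close, or fill a call up. It gives the time, the measured TCP pose, the force, the opening and the grip force at its end, in the units of the state.
- ctrl.get_obs(): the state, without advancing time (a new reading comes with each control period).
- camera(name): name is "side" or "top"; returns (picture, depth): 420x560x3 uint8, blue, green, red; 420x560 float32, m along the optical axis (not along the pixel's ray), 0 where there is no reading.
- calibration(name): a dict with "intrinsics" (3x3 intrinsics, pixels), "rvec" (rotation vector, rad) and "tvec" (3), from world to camera coordinates, as OpenCV has them. Camera axes: x right, y down, z forward; pixel columns grow to the right and rows downward; lengths in m; the calibration is good to about 2 mm. A picture is of the moment at which its call begins. calibration takes no time and is no camera call.
- order.hand_in(): hands the job in; it is judged then, once.
Trained networks look in the newest picture that a camera, given by its name, has taken for a name from the list of things; names that differ only in an ending like _2 or _b are one class to them, and where a whole thing is asked for, a point or a joint stands for the part that bears it (a point fixed in the world has none). Each returns a list of dicts, best first, with "conf" (0 to 1); they miss things now and then, are a little off and sometimes report something else, mostly with a low value. They report only what shows in the picture. A call takes as long as a camera call. They do not tell look-alikes from the thing itself.
- outline_of(target, camera): "region" (420x560 bool, what is visible of it) and "bbox" ([centre column, centre row, width, height] in pixels, round what is visible of it).
The state is a dict: "time_s": time; "q": joint angles; "dq": joint speeds; "joint_efforts": joint torques, N m; "eef_pos": TCP position; "eef_rot": TCP orientation; "wrist_force": force on the tool from outside, world axes, zero at the start; "torque": the same for the moment, N m; "opening": opening from 0.0 (shut) to 1.0 (fully open); "grasp_force": force on a finger pad.
Only numpy, scipy, OpenCV 4.12 (cv2) and the standard library are available. Lean on these libraries where they do the work, as an engineer would, in place of code of your own. Each camera call takes 0.05 s, during which the arm holds its last target. There are 200 camera calls.

TASK

The drill bits are all back in their case: close the lid of the longer grey steel box, the drill-bit case, by pressing its free edge down until the spring catch clicks and the lid stays fully shut. Leave the smaller square tin open as it is.

Things in the scene. Friction and masses are not known exactly. Their poses are not given: they have to be found in the camera images.
- drill_case_lid (a joint): Opening angle (rad) of the drill-bit case's lid: 0 shut, grows as it opens, starts at 0.4 to 0.8. Stiff hinge: the lid stays where left and moves with about 1 N at its free edge. Going down it first stops on the spring catch (steel roller in the middle of the front wall) at about 0.14 rad; some 10 N at the free edge takes it past, at 0.07 it snaps to 0 and is held.
- drill_case_lid_edge (a point): Point on the top face of the drill-bit case's lid (flat grey steel plate 4 mm thick, 129 mm wide along the hinge), midway along its width, 11 mm in from the free edge, 75 mm from the hinge axis, 5 mm above the lid's hinge plane; moves with the lid. Axes: x from hinge to free edge, y along the hinge, z out of the top face. Shut, it is 50 mm above the bench.
- drill_case_hinge (a point): Middle of the hinge axis, 45 mm above the bench, of the drill-bit case: the longer of two open grey steel boxes, 120 mm along the hinge, 80 mm hinge to front, 45 mm high, drill bits inside; it does not shift. The hinge is on the robot's side, the lid's free edge points away from the robot. Axes: x level from hinge to front, y along the hinge, z up.
- tin_lid_edge (a point): The other box, to be left open: a square tin, same grey steel, 70 x 70 mm, 45 mm high, brass pins inside, lid open with its hinge towards the robot too. This point is on its lid's top face, midway along the width, 11 mm in from the free edge, 65 mm from its hinge. Axes: x from hinge to free edge, y along the hinge, z out of the top face.
Mind the look-alikes: they are no part of the job. What is shaped like the part that bears drill_case_lid but green or turquoise is not meant.

How it is judged:
By the outcome, as a careful person would: the job done as asked, in the order asked, and still so for the second after the job is handed in, with the robot touching nothing.
It also fails if it takes over 32 s, if anything falls off the work surface, if the arm or the gripper's body presses on something with over 40 N, if the wrist force passes 120 N, or if a joint passes its speed limit or range.

## Working session

There is one attempt and no reset: what is moved stays moved. The work goes in short steps, Python scripts to look and compute and a tool call to move; the robot and the scene stay as the last step left them, time stands still between calls to the robot, and variables do not carry over. Pictures are saved under pics/ and viewed, at most 10 in all, crops included, and the job is handed in when it is done.

Besides the shell and the picture viewer there is one more tool, called after "Request:" as name(argument=value, ...), one argument or row to a line, values as JSON. move_arm: Moves the arm, as the interface text tells. Its arguments: {"type":"object","properties":{"series":{"type":"array","items":{"type":"array","items":{"type":"array","items":{"type":"number"}}}}},"required":["series"]}

```bash
mkdir -p pics
cat > h.py <<'E'
import numpy as np, cv2
from bench import ctrl, camera, calibration, order, outline_of
def pts(name, depth, mask):
    c=calibration(name); K=np.array(c["intrinsics"]).reshape(3,3)
    R=cv2.Rodrigues(np.array(c["rvec"],float))[0]; t=np.array(c["tvec"],float).ravel()
    v,u=np.nonzero(mask&(depth>0)); d=depth[v,u]
    P=np.linalg.inv(K)@np.stack([u*d,v*d,d]); return (R.T@(P-t[:,None])).T
E
python3 - <<'E'
from h import *
o=ctrl.get_obs(); print(o["time_s"],o["eef_pos"],o["eef_rot"])
ims=[]
for n in("top","side"):
    im,d=camera(n); im=im.copy()
    for tg in("drill_case_lid","tin_lid_edge"):
        for r in outline_of(tg,n)[:3]:
            p=pts(n,d,r["region"]); 
            print(n,tg,round(r["conf"],2),np.round(r["bbox"]),np.round(np.median(p,0),3),np.round(np.percentile(p,2,0),3),np.round(np.percentile(p,98,0),3),np.round(im[r["region"]].mean(0)))
    cv2.imwrite(f"pics/{n}1.png",im)
E
```

```text
0.0 [0.17828721 0.54607361 0.23038495] [-3.23043974e-04  1.57254181e-01  9.87557766e-01 -8.23390912e-04]
top drill_case_lid 0.84 [345. 285.  65.  57.] [ 0.322 -0.15   0.051] [ 0.268 -0.213  0.047] [ 0.375 -0.084  0.054] [133. 137.  55.]
top drill_case_lid 0.81 [202. 291.  68.  52.] [0.304 0.17  0.05 ] [0.256 0.108 0.046] [0.352 0.233 0.054] [134. 138.  55.]
top drill_case_lid 0.67 [267. 147.  63.  47.] [0.646 0.042 0.05 ] [ 0.596 -0.023  0.046] [0.699 0.107 0.054] [ 60. 122.  58.]
top tin_lid_edge 0.74 [181. 224.  38.  35.] [0.448 0.219 0.081] [0.417 0.182 0.049] [0.481 0.258 0.103] [79. 82. 85.]
side drill_case_lid 0.9 [163. 201.  58.  58.] [0.302 0.157 0.05 ] [0.254 0.1   0.037] [0.353 0.23  0.052] [169. 181.  86.]
side drill_case_lid 0.87 [291. 209.  71.  73.] [ 0.477 -0.03   0.069] [ 0.438 -0.086  0.049] [0.516 0.039 0.089] [139. 147. 149.]
side drill_case_lid 0.7 [335. 171.  58.  42.] [0.642 0.026 0.05 ] [ 0.591 -0.031  0.037] [0.694 0.098 0.052] [ 89. 164.  87.]
side tin_lid_edge 0.61 [212. 153.  41.  50.] [0.446 0.208 0.076] [0.419 0.178 0.048] [0.48  0.255 0.102] [119. 127. 132.]
```

View pics/top1.png

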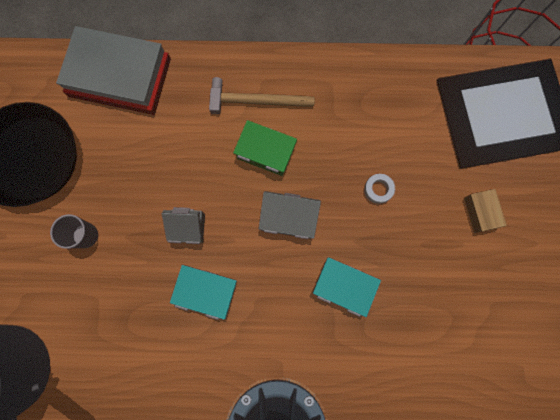

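View pics/side1.png

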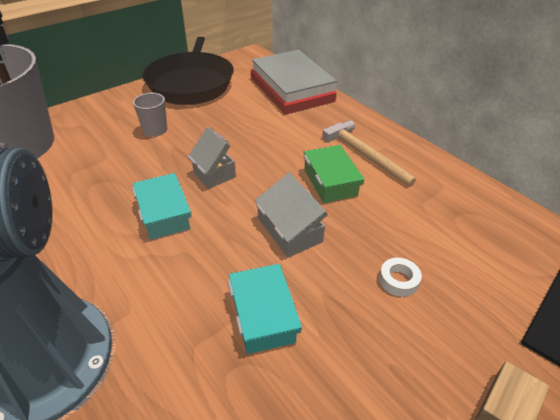

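The pictures show the drill-bit case as the grey lid at top (289,215) and side (291,209). The tin is at top (183,226), and the green and turquoise boxes are look-alikes. Next I fit the lid plane.

Run:
```python
from h import *
for n in("side","top"):
    im,d=camera(n); A=np.ones(d.shape,bool); A&=d>0
    P=pts(n,d,A); s=im[A].astype(int); gray=(s.max(1)-s.min(1))<25
    k=gray&(abs(P[:,0]-.477)<.09)&(abs(P[:,1]+.02)<.1)&(P[:,2]>.046)&(P[:,2]<.14)
    Q=P[k]
    for _ in range(6):
        c=Q.mean(0); nn=np.linalg.svd(Q-c)[2][2]; nn*=np.sign(nn[2]); Q=Q[abs((Q-c)@nn)<.003]
    th=np.arccos(nn[2]); yaw=np.arctan2(-nn[1],-nn[0])
    rect=cv2.minAreaRect(Q[:,:2].astype(np.float32))
    print(n,len(Q),"angle",th,"yaw",yaw,"c",c,"z",np.percentile(Q[:,2],[1,99]),"rect",rect, cv2.boxPoints(rect).round(3).tolist())
    x=np.array([np.cos(yaw),np.sin(yaw)]);y=np.array([-x[1],x[0]])
    print(np.percentile(Q[:,:2]@x,[1,99]),np.percentile(Q[:,:2]@y,[1,99]))
```

```text
side 2430 angle 0.4878329141589799 yaw -0.13839398345843235 c [ 0.47540238 -0.02227994  0.06863046] z [0.04777444 0.08960287] rect ((0.4754822552204132, -0.01980379968881607), (0.13097818195819855, 0.08160250633955002), 81.54014587402344) [[0.42500001192092896, -0.07900000363588333], [0.5059999823570251, -0.09099999815225601], [0.5249999761581421, 0.039000000804662704], [0.4449999928474426, 0.050999999046325684]]
[0.4347034  0.51254504] [-0.01760411  0.10842554]
top 2052 angle 0.4850179064252248 yaw -0.14594161260828137 c [ 0.4761848  -0.01773378  0.06973928] z [0.04788047 0.09059439] rect ((0.4758231043815613, -0.017385773360729218), (0.12746664881706238, 0.08342832326889038), 81.71661376953125) [[0.42500001192092896, -0.07400000095367432], [0.5080000162124634, -0.0860000029206276], [0.5260000228881836, 0.03999999910593033], [0.4440000057220459, 0.052000001072883606]]
[0.4334962  0.51306237] [-0.01037282  0.11430393]
```

Request:
move_arm(
  series=[
    [[0, -41, -36, 0, 0], [0, -72, -63, 0, 0], [0, -103, -91, 0, 0], [0, -134, -118, 0, 0], [0, -165, -145, 0, 0], [0, -196, -172, 0, 0], [0, -226, -199, 0, 0], [0, -257, -226, 0, 0], [0, -288, -254, 0, 0], [0, -300, -264, 0, 0]],
  ],
)

```text
time_s: 1.23
eef_pos: [0.3832, 0.1994, 0.2317]
eef_rot: [0.001, 0.158, 0.987, -0.0]
wrist_force: [0.6, 0.3, -0.9]
opening: -0.001
grasp_force: 0.0
```

Request:
move_arm(
  series=[
    [[0, -25, -22, 0, 0], [0, -55, -48, 0, 0], [0, -85, -75, 0, 0], [0, -115, -101, 0, 0], [0, -145, -128, 0, 0], [0, -175, -154, 0, 0], [0, -196, -173, 0, 0], [0, -196, -173, 0, 0], [0, -196, -173, 0, 0], [0, -196, -173, 0, 0]],
  ],
)

```text
time_s: 2.07
eef_pos: [0.5138, -0.0224, 0.231]
eef_rot: [-0.0, 0.157, 0.988, 0.0]
wrist_force: [-0.2, -0.3, -0.0]
opening: 0.003
grasp_force: 0.0
```

Request:
move_arm(
  series=[
    [[0, 0, 0, 30, 0], [0, 0, 0, 65, 0], [0, 0, 0, 100, 0], [0, 0, 0, 125, 0], [0, 0, 0, 135, 0], [0, 0, 0, 143, 0], [0, 0, 0, 151, 0], [0, 0, 0, 158, 0], [0, 0, 0, 165, 0], [0, 0, 0, 165, 0]],
  ],
)

```text
time_s: 2.9
eef_pos: [0.5142, -0.0228, 0.0659]
eef_rot: [-0.0, 0.157, 0.988, -0.0]
wrist_force: [0.3, 0.3, -0.1]
opening: -0.004
grasp_force: 0.0
```

Run:
```python
from h import *
im,d=camera("side"); cv2.imwrite("pics/s2.png",cv2.resize(im[130:290,200:400],None,fx=3,fy=3))
```

```text
(no output)
```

View pics/s2.png

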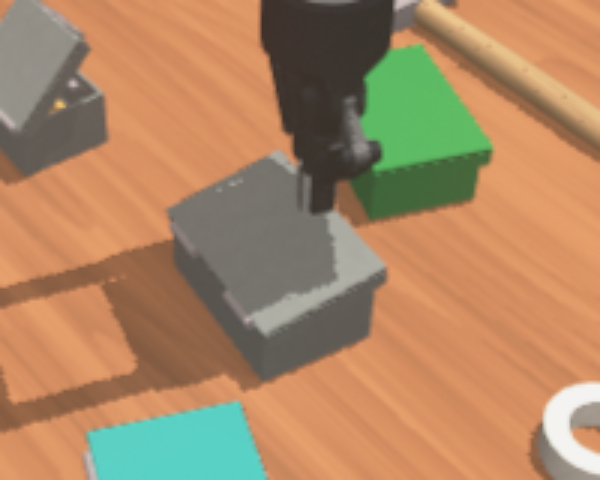

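The finger is on the lid near the middle of its free edge, and the lid has come down with it. Now I press it past the catch.

Request:
move_arm(
  series=[
    [[0, 0, 0, 2, 0], [0, 0, 0, 4, 0], [0, 0, 0, 6, 0], [0, 0, 0, 8, 0], [0, 0, 0, 10, 0], [0, 0, 0, 12, 0], [0, 0, 0, 14, 0], [0, 0, 0, 15, 0], [0, 0, 0, 16, 0], [0, 0, 0, 16, 0]],
  ],
)

```text
time_s: 3.78
eef_pos: [0.5138, -0.0228, 0.0501]
eef_rot: [-0.001, 0.157, 0.988, 0.0]
wrist_force: [-0.5, 0.3, 0.7]
opening: -0.003
grasp_force: 0.4
```

Force has dropped at the shut height, so it looks like it snapped. I'll retreat straight up and check.

Request:
move_arm(
  series=[
    [[0, 0, 0, -15, 0], [0, 0, 0, -40, 0], [0, 0, 0, -75, 0], [0, 0, 0, -110, 0], [0, 0, 0, -145, 0], [0, 0, 0, -170, 0], [0, 0, 0, -180, 0], [0, 0, 0, -180, 0], [0, 0, 0, -180, 0], [0, 0, 0, -180, 0]],
  ],
)

```text
time_s: 4.62
eef_pos: [0.513, -0.0225, 0.2279]
eef_rot: [-0.002, 0.157, 0.988, 0.0]
wrist_force: [0.3, 0.7, -0.2]
opening: -0.003
grasp_force: 0.0
```

Run:
```python
from h import *
im,d=camera("side"); cv2.imwrite("pics/s3.png",cv2.resize(im[130:290,180:380],None,fx=3,fy=3))
A=d>0;P=pts("side",d,A); s=im[A].astype(int)
k=((s.max(1)-s.min(1))<25)&(abs(P[:,0]-.48)<.06)&(abs(P[:,1]+.02)<.07)&(P[:,2]>.044)&(P[:,2]<.12)
Q=P[k];c=Q.mean(0);nn=np.linalg.svd(Q-c)[2][2];print(len(Q),c,np.arccos(abs(nn[2])),np.percentile(Q[:,2],[1,99]))
```

```text
2274 [ 0.47916455 -0.025649    0.04997086] 0.006763037706197251 [0.0448519  0.05264731]
```

View pics/s3.png

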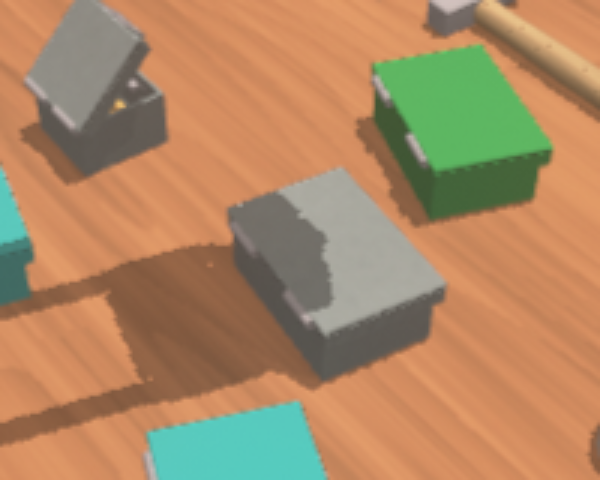

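The drill-bit case lid is flat and shut: tilt is 0.007 rad and the top is at z = 50 mm. The tin is still open.

```bash
python3 -c "
from bench import order
print(order.hand_in())"
```

```text
the job is handed in; nothing more can be done
None
```

The drill-bit case lid is pressed shut past its catch and stayed flat after the arm lifted clear; the tin is still open, and the job is handed in.

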